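# Hang a second price sign on the sprung hook bar

## Robot

A 6-joint arm with a two-finger parallel gripper is mounted at the origin on the work surface. World frame = base frame: x ahead of the robot, y to its left, z up, the work surface at z = 0. Lengths are in mm, angles in rad, forces in N, time in s.
With the tool pointing down it reaches from about 325 to 875 mm from the base axis. Payload 4.4 kg.
Tool frame: the origin (TCP) lies on the centre line of the jaws, within the pads' length; the fingertips stand ahead of it and the grasp point (between the pads) lies 6 mm ahead of it (ctrl.tcp_to_tips is the z of the fingertips in the tool frame, in mm); z points along the fingers, y is the direction in which the jaws open and shut (so a half turn about z gives the same grasp; the last joint's range is limited). The gripper opens to 85 mm and grips with 20 to 120 N. Pads are 22 mm wide; open, the fingers measure 114 mm over their backs; the gripper's body (76 mm by 85 mm) begins 54 mm behind the grasp point. The pads swing forward as they close: fully open they stand 13 mm farther back than shut.
Start: joints at [0.968, 0.207, 1.542, -0, 1.393, -0.15], TCP at [251.563, 517.053, 256.282] pointing down, gripper open.
Joint ranges: [-2.73, 2.73], [-0.86, 2.22], [0.23, 2.46], [-1.11, 4.25], [0.08, 2.63], [-2.82, 2.82]. Speed limits (rad/s): [2.79, 2.79, 3.14, 3.14, 3.14, 3.14].

## Interface

Orientations are given as a 3x3 rotation matrix whose columns are the frame's x, y, z axes.
In Python, from plant import ctrl, sensors, optics gives the robot as it stands. Calls block until the motion is done:
- ctrl.move_ptp(position, orientation): joint-space move of the TCP to a pose.
- ctrl.move_l(position, rot=None, vel=150, threshold=None): straight line of the TCP; rot=None keeps the orientation; vel is the mean speed in mm/s. With threshold (N) it stops when the force on the tool has changed by that much, and returns True; else False.
- ctrl.set_joints(angles): joint-space move.
- ctrl.gripper_to(opening, force=None): finger opening in mm; force is the grip in N (None keeps the last); returns when the fingers have stopped.
- ctrl.hold(seconds).
- ctrl.solve_ik(position, orientation): joint angles nearest the present ones, or None.
- sensors.read_state(): the state.
- optics.grab_frame(name): name is "scene" or "top"; returns (picture, depth): 400x640x3 uint8, red, green, blue; 400x640 float32, mm along the optical axis (not along the pixel's ray), 0 where there is no reading.
- optics.camera_params(name): a dict with "mtx" (3x3 intrinsics, pixels), "R" (3x3) and "t" (3): a world point X has camera coordinates R X + t. Camera axes: x right, y down, z forward; pixel columns grow to the right and rows downward; lengths in mm; the calibration is good to about 2 mm. A picture is of the moment at which its call begins. camera_params takes no time and is no camera call.
A pose or a line that the arm cannot do raises ctrl.MotionError and nothing moves.
- ctrl.finish_job(): hands the job in, once; it reports no verdict.
The state is a dict: "t": time; "q": joint angles; "qvel": joint speeds; "tau": joint torques, N m; "eef_pos": TCP position; "eef_rot": TCP orientation; "force": force on the tool from outside, world axes, zero at the start; "wrist_torque": the same for the moment, N m; "grip_width": finger opening in mm.
Only numpy, scipy, OpenCV 4.12 (cv2) and the standard library are available. Lean on these libraries where they do the work, as an engineer would, in place of code of your own. Each camera call takes 0.05 s, during which the arm holds its last target.

## Task

Pick up the blank price sign standing on the counter and hang it astride the free length of the hook bar, beside the sign already hanging there. Press it down slowly until its spring clip snaps fully home on the bar, without forcing it (the bar is sprung and gives way as you press), then let go. Do not push or shift the sign already there, and leave everything else on the counter alone.

Things in the scene. Friction and masses are not known exactly. Their poses are not given: they have to be found in the camera images.
- new_sign (a point): Sign to hang: saddle sign 38 mm thick (x), 56 wide (y), 112 tall (z up), about 0.12 kg, standing on the feet of its two black panels (4 thick, 30 apart inside), joined by a 6 mm steel roof. Point: on its centre line, half-way up, 56 mm above the feet, 6 below the roof's underside; it meets the bar's centre line when home. A half turn about z gives the same shape.
- new_tab (a point): Middle of the new sign's wooden grip tab, 12 mm thick (x), 36 wide (y), 44 tall, standing on the roof; 34 mm above new_sign, same axes.
- new_throat (a point): Middle of the new sign's clip throat, 5 mm below new_sign: two steel ramps (40 mm wide) inside the panels narrow the 30 mm space, from about 24 mm below new_sign up to this 14 mm wide throat, which snaps over the bar.
- bar_mid (a point): Middle of the hook bar's centre line, 160 mm up at rest, riding with the bar; y along the bar towards the post, x across, z up. Core 10 mm wide, 12 high, with a soft rubber top (gives 3 mm); a sprung round cheek along each side (18 mm over both) gives inwards when squeezed. Signs can sit from y = -100 to +100 mm. The bar rides on a spring: still under a few newtons, it sinks up to 45 mm under a firmer push.
- bar_end (a point): Upturned free end of the bar, at y = -114 mm of bar_mid, on its centre line; 10 mm thick, its tip 31 mm higher. Snapping a sign on sinks the bar well below its rest height; a push of 14 N on the sign always suffices, over 22 N is forcing it. Home shows in the force or in how the sign sits on the bar, not in the hand's height.
- old_sign (a point): Sign already hanging loosely on the bar, anywhere along it: 38 mm thick (x), 50 wide (y), same form without ramps. Point: on its centre line, half-way up its 100 mm height; it lies on the bar's centre line. Panels reach 50 mm below, tab 50 above. The new sign goes on the side with the longer free bar (75 mm or more).
- new: the new sign again, origin under its centre at the level of its feet, 56 mm below point new_sign
- old: the hanging sign again, origin at the level of its panels' lower edge, 50 mm below point old_sign
- rack: the hook rack: fixed post (18 mm thick, 219 tall, at y = +130 mm), foot plate under it (110 x 70 x 12 mm), a sleeve 28 mm long on the post, and the bar; origin on the counter right under the bar's middle, axes as bar_mid
- crock: bystander: white bowl, 84 mm across, 60 mm high; origin under its centre
- cheese_block: bystander: pale yellow cheese block 50 x 85 x 35 mm; origin under its centre
- cheese_round: bystander: round cheese, 120 mm across, 45 mm high; origin under its centre
- jar: bystander: green glass jar, 72 mm across, 90 mm high; origin under its centre
- oil: bystander: amber oil bottle, 60 mm across, 190 mm high; origin under its centre
- salami: bystander: salami, 164 mm long, 44 mm thick; origin under its centre
- can: bystander: steel can, 70 mm across, 60 mm high; origin under its centre
There are look-alikes about, which are no part of the job. What is shaped like the new but green is not meant. Leave any blue look-alike of the old alone.

How it is judged (in metres and radians):
On the way, in this order (a step that is already met when the one before it is completed fails the run):
1. the new sign is lifted off the counter (height (world z) of new_sign above 0.12 m), for 0.1 s.
2. the new sign is snapped home on the bar (x of new_sign in the frame of bar_mid between -0.005 and 0.005 m and z of new_sign in the frame of bar_mid between -0.0035 and 0.0035 m and y of new_sign in the frame of bar_mid between -0.08 and 0.08 m and angle between the y axis of new_sign and the y axis of bar_mid, either way round below 0.15 rad), for 0.2 s.
At the end, for the whole second after the job is handed in: New sign snapped home astride the bar: mid point within 5 mm across and 3.5 mm in height of the bar's centre line, within 80 mm of its middle, square within 0.15 rad. Old sign on the bar (15 mm across, 6 mm in height), within 15 mm of its start. Both released, below 0.03 m/s (all of step 2 and x of old_sign in the frame of bar_mid between -0.015 and 0.015 m and z of old_sign in the frame of bar_mid between -0.006 and 0.006 m and distance of old_sign from where it was at the start of the episode below 0.015 m and linear speed of each of new, old below 0.03 m/s); the robot touches nothing.
It fails at once if the new sign is forced: pressed on the bar with more than 22 N (contact force between new and rack above 22 N).
It fails at once if the old sign is pushed by the new one (over 4 N) (contact force between new and old above 4 N).
It fails at once if the robot pushes the old sign (over 4 N) (contact force between the arm and old above 4 N).
It fails at once if the fingers push the old sign (over 4 N) (contact force between the fingers and old above 4 N).
It fails at once if something else on the counter is shifted by more than 30 mm (distance of any of crock, cheese_block, cheese_round, jar, oil, salami, can from where it was at the start of the episode above 0.03 m).
It also fails if it takes over 61 s, if anything falls off the work surface, if the arm or the gripper's body presses on something with over 40 N, if the wrist force passes 120 N, or if a joint passes its speed limit or range.

## Working session

There is one attempt and no reset: what is moved stays moved. The work goes in short steps, each a Python script; the robot and the scene stay as the last script left them, time stands still between calls to the robot, and variables do not carry over. Pictures are saved under pics/ and viewed, and the job is handed in when it is done.

```bash
mkdir -p pics; ls
python3 - <<'E'
from plant import ctrl, sensors, optics
import cv2, numpy as np
for n in("scene","top"):
    p,d=optics.grab_frame(n); cv2.imwrite(f"pics/{n}0.png",p[:,:,::-1]); np.savez(f"{n}0.npz",p=p,d=d)
    c=optics.camera_params(n); print(n,c["mtx"],c["R"],c["t"],-c["R"].T@c["t"])
print(sensors.read_state(),ctrl.tcp_to_tips)
E
```

```text
pics
scene [[429.99400446   0.         323.32804961]
 [  0.         429.99400446 199.84735086]
 [  0.           0.           1.        ]] [[-0.45181375  0.89204983 -0.01055591]
 [ 0.57327471  0.28125085 -0.76958045]
 [-0.68353525 -0.35375847 -0.63846261]] [ 274.91887522 -238.77591455 1599.41646965] [1354.35386117  387.72171616  840.31235757]
top [[370.59748415   0.         319.35409726]
 [  0.         370.59748415 199.31471145]
 [  0.           0.           1.        ]] [[-0.0077138  -0.99969491 -0.02346448]
 [-0.99576997  0.00982774 -0.09135415]
 [ 0.09155688  0.02266054 -0.99554198]] [ 24.02564748 606.01272975 947.02926703] [516.92756383  -3.39761644 998.73291872]
{'t': 0.1, 'q': array([ 9.67507101e-01,  2.07358508e-01,  1.54281568e+00, -1.48650285e-05,
        1.39350756e+00, -1.50500030e-01]), 'qvel': array([-3.42180292e-03, -1.53404504e-03, -3.98062708e-03,  2.77227494e-04,
       -1.89514568e-05,  3.10144667e-04]), 'tau': array([ 5.02427156e-04, -3.84092510e+01, -2.92549360e+01, -2.18587934e-04,
        4.81228548e-03, -2.28369379e-05]), 'eef_pos': array([251.19794184, 516.52165718, 255.22617761]), 'eef_rot': array([[-8.99231375e-01,  4.37471779e-01, -1.17320592e-03],
       [ 4.37473250e-01,  8.99229764e-01, -1.72861437e-03],
       [ 2.98761680e-04, -2.06767049e-03, -9.99997818e-01]]), 'force': array([-0.35113679,  0.16221371, -0.91328532]), 'wrist_torque': array([ 0.02668816, -0.0324995 , -0.00532963]), 'grip_width': 85.50820012437134} 25.0
```

View pics/scene0.png

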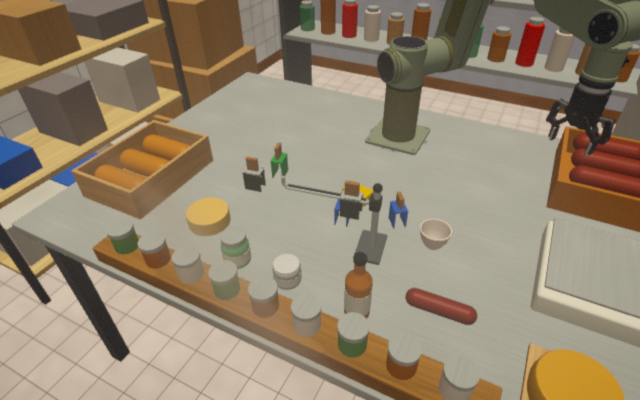

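View pics/top0.png

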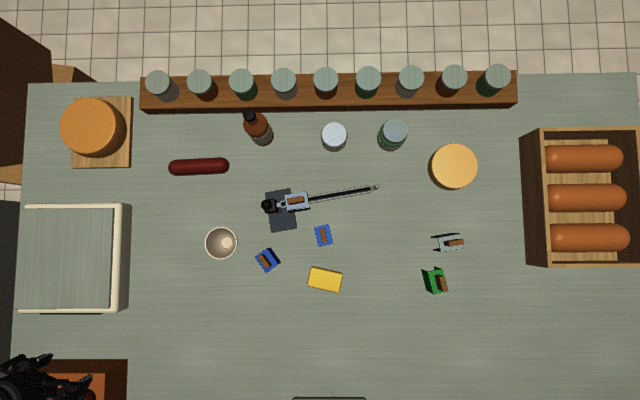

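The new sign (black panels, wooden tab) is at top (449,242) and scene (254,175). The old sign hangs by the post at top (297,201), and the free bar runs towards top (375,187). The green sign at (436,280) and the blue ones are decoys. Next, enlarged crops.

Run:
```python
import cv2, numpy as np
T=np.load("top0.npz");S=np.load("scene0.npz")
a=cv2.resize(T["p"][170:250,255:385],None,fx=6,fy=6,interpolation=cv2.INTER_NEAREST)
b=cv2.resize(T["p"][225:260,420:480],None,fx=8,fy=8,interpolation=cv2.INTER_NEAREST)
c=cv2.resize(S["p"][145:265,230:400],None,fx=4,fy=4,interpolation=cv2.INTER_NEAREST)
for n,i in zip("abc",(a,b,c)): cv2.imwrite(f"pics/crop_{n}.png",i[:,:,::-1])
```

```text
(no output)
```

View pics/crop_a.png

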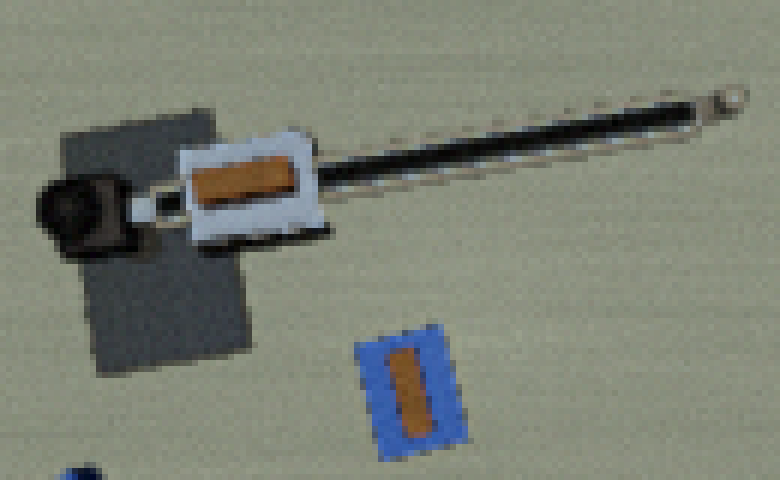

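View pics/crop_b.png

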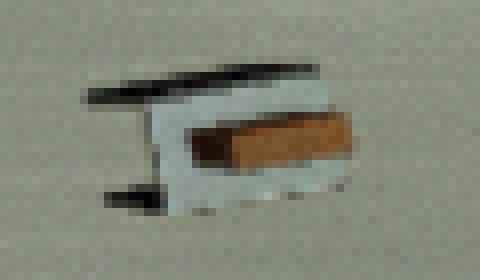

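View pics/crop_c.png

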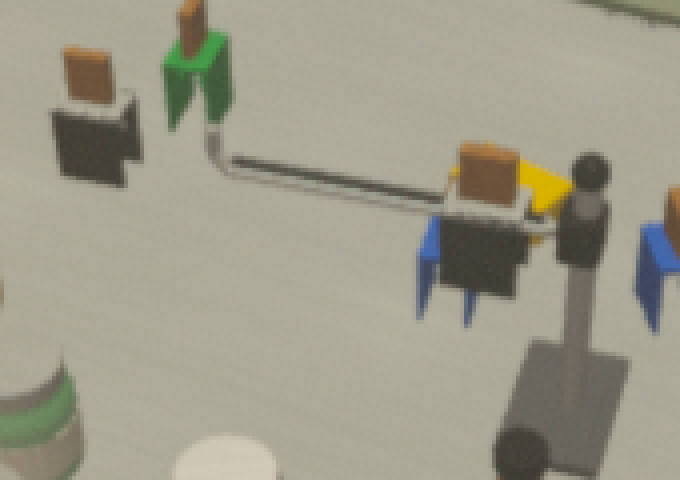

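```bash
cat > h.py <<'E'
import numpy as np, cv2
from plant import optics
def ray(cam,uv,z):
    c=optics.camera_params(cam);C=-c["R"].T@c["t"]
    d=np.linalg.inv(c["mtx"])@np.array([uv[0],uv[1],1.]);d=c["R"].T@d
    return C+d*(z-C[2])/d[2]
def proj(cam,X):
    c=optics.camera_params(cam);x=c["mtx"]@(c["R"]@np.asarray(X,float)+c["t"]);return x[:2]/x[2]
def cloud(cam,d):
    c=optics.camera_params(cam);v,u=np.mgrid[0:400,0:640]
    P=np.stack([(u-c["mtx"][0,2])/c["mtx"][0,0]*d,(v-c["mtx"][1,2])/c["mtx"][1,1]*d,d],-1)
    return (P-c["t"])@c["R"]
E
python3 - <<'E'
from h import *
T=np.load("top0.npz");S=np.load("scene0.npz")
for cam,A,boxes in (("top",T,dict(new=(425,228,475,256),old=(283,188,312,215))),("scene",S,dict(new=(240,150,270,195),old=(335,175,367,222)))):
    p,d=A["p"],A["d"];W=cloud(cam,d);hsv=cv2.cvtColor(p,cv2.COLOR_RGB2HSV)
    for n,(x0,y0,x1,y1) in boxes.items():
        sub=np.zeros(d.shape,bool);sub[y0:y1,x0:x1]=1
        wood=sub&(hsv[...,0]>5)&(hsv[...,0]<20)&(hsv[...,1]>120)&(hsv[...,2]>60)
        Z=W[...,2]
        print(cam,n,"wood",wood.sum(),"zmax",np.percentile(Z[wood],[5,50,95]))
        top=wood&(Z>(np.percentile(Z[wood],95)-8)) 
        if cam=="top":
            v,u=np.nonzero(top);r=cv2.minAreaRect(np.stack([u,v],1).astype(np.float32));print("  tabtop",len(u),u.mean(),v.mean(),r)
            print("  mean W",W[top].mean(0))
            zt=np.percentile(Z[wood],80)
            rf=sub&(Z>zt-60)&(Z<zt-30)&(abs(Z-(zt-44))<8)
            pts=W[rf|top]
            q=(W[rf|top][:,:2]*10).astype(np.float32)
            print("  roof n",rf.sum(),"z",np.median(Z[rf]),"rect",[np.round(np.array(a)/10,1) for a in cv2.minAreaRect((W[rf][:,:2]*10).astype(np.float32))[:2]],cv2.minAreaRect((W[rf][:,:2]*10).astype(np.float32))[2])
        else:
            print("  mean",W[wood].mean(0))
p,d=T["p"],T["d"];W=cloud("top",d)
sub=np.zeros(d.shape,bool);sub[180:205,310:372]=1
m=sub&(p.max(2)<70)
v,u=np.nonzero(m);print("bar black",m.sum(),"depth z",np.percentile(W[m][:,2],[10,50,90]))
X=np.array([ray("top",(a,b),166) for a,b in zip(u,v)])[:,:2]
vx,vy,x0,y0=cv2.fitLine(X.astype(np.float32),cv2.DIST_HUBER,0,.01,.01).ravel();print("bar line",x0,y0,vx,vy,np.degrees(np.arctan2(vy,vx)))
print("end",ray("top",(377.,186.4),191), "ends of rubber",ray("top",(370.5,188.5),166))
print("post top",ray("top",(267,205),215))
for y in range(180,200): print(y,np.round(W[y,355:385:3,2]).astype(int))
E
```

```text
top new wood 71 zmax [107.11383367 111.98936632 114.85898057]
  tabtop 67 455.7761194029851 242.2089552238806 ((455.8513488769531, 242.1081085205078), (4.438772678375244, 14.467110633850098), 80.53767395019531)
  mean W [ 493.74743976 -304.07414331  112.29156223]
  roof n 261 z 68.0251797873531 rect [array([ 493.2, -304.7]), array([38.1, 55.5])] 8.980057716369629
top old wood 83 zmax [206.6334411  209.52271987 211.54946056]
  tabtop 83 295.03614457831327 199.55421686746988 ((295.0880432128906, 199.48399353027344), (5.098235130310059, 16.09969139099121), 79.69515228271484)
  mean W [588.68712578  65.92314023 218.87384458]
  roof n 315 z 171.17542922861554 rect [array([589.7,  66.2]), array([38.1, 67.1])] 9.277129173278809
scene new wood 47 zmax [ 82.49334983 107.49223227 112.71844155]
  mean [ 496.07940255 -302.32503856  101.69188917]
scene old wood 72 zmax [188.94329505 206.6916362  211.40124274]
  mean [592.40003526  71.89398821 204.1422567 ]
bar black 201 depth z [164.33589837 166.14316768 167.73390677]
bar line 606.4704 -30.91029 0.16605404 -0.98611665 -80.44152
end [ 618.3458179 
[... 275 characters left out ...]
 -1   2  -1   0   2  -2   0 185   3   0]
185 [  0   3   0   4 161   1  -1 190   0   2]
186 [ -1  -2  -1 164 161 161 167 191 186   1]
187 [  2 165 164 164 164 165 168 191   1  -1]
188 [163 162 166 167 167 166 165 187   2  -1]
189 [165 165 168 168 168 168 165 174  -2   2]
190 [167 165 166 167 166 164 163  -1   4   2]
191 [167 165 164 164 161 165 999  -3   2   0]
192 [166 168 161 165 163 161   0  -1   1   0]
193 [164 163 165 162 160   0   1   0   0   1]
194 [162 164 161   2  -1   0  -2   1   1   1]
195 [161  -1  -1  -4   0  -1  -2  -2   1   0]
196 [ -2   2  -1  -3 999  -5  -1  -1  -2   1]
197 [-3  0  2 -1  2  0 -1 -3  1  0]
198 [-2  2 -1 -1 -1  1  1 -1 -3 -2]
199 [-1 -2  0  0  3  3 -2  0 -2  1]
```

Estimates: the new sign is at about (493.5,-304.5) with a yaw of 9°. The bar middle is at about (600,1) with a yaw of 9.5°, and the old sign sits at about y'=+66. The new sign will go at y'≈-30.

```bash
cat >> h.py <<'E'
def rotz(deg,s=1):
    a=np.radians(deg);y=s*np.array([np.cos(a),np.sin(a),0]);z=np.array([0,0,-1.]);return np.stack([np.cross(y,z),y,z],1)
def st(s): return {k:np.round(s[k],2) for k in("t","eef_pos","force","grip_width","q")}
E
python3 - <<'E'
from h import *
from plant import ctrl,sensors
print(ray("top",(455.85,242.1),112),ray("top",(295.1,199.5),210))
for s in(1,-1):
    a=ctrl.solve_ik([493.5,-304.5,99],rotz(9,s));b=ctrl.solve_ik([605,-28,300],rotz(9.5,s));print(s,a,b)
q=sensors.read_state()["q"]
ctrl.move_l([251,517,400],vel=250)
s=1 if abs(ctrl.solve_ik([493.5,-304.5,99],rotz(9,1))[5])<abs(ctrl.solve_ik([493.5,-304.5,99],rotz(9,-1))[5]) else -1
print("s",s)
ctrl.move_ptp([493.5,-304.5,330],rotz(9,s))
ctrl.gripper_to(45)
ctrl.move_l([493.5,-304.5,170],vel=120)
print(st(sensors.read_state()))
for n in("scene","top"):
    p,d=optics.grab_frame(n);cv2.imwrite(f"pics/{n}1.png",p[:,:,::-1])
    x,y=(400,200) if n=="top" else (200,100)
    cv2.imwrite(f"pics/{n}1c.png",cv2.resize(p[y:y+100,x:x+120],None,fx=5,fy=5)[:,:,::-1])
E
```

```text
[ 493.9928067  -304.35988049  112.        ] [589.57912372  66.49872942 210.        ]
1 [-7.02045271e-01  3.90473734e-01  1.65852378e+00 -4.44089210e-16
  1.09259514e+00 -8.59124904e-01] [-1.89059937e-01  2.41754626e-01  1.40851961e+00 -4.44089210e-16
  1.49131842e+00 -3.54866215e-01]
-1 [-7.02045271e-01  3.90473734e-01  1.65852378e+00 -4.44089210e-16
  1.09259514e+00  2.28246775e+00] [-1.89059937e-01  2.41754626e-01  1.40851961e+00 -4.44089210e-16
  1.49131842e+00  2.78672644e+00]
s 1
{'t': np.float64(5.8), 'eef_pos': array([ 494.1 , -304.98,  171.08]), 'force': array([ 0.16, -0.36, -0.13]), 'grip_width': np.float64(44.76), 'q': array([-0.7 ,  0.3 ,  1.61,  0.  ,  1.23, -0.86])}
```

View pics/scene1c.png

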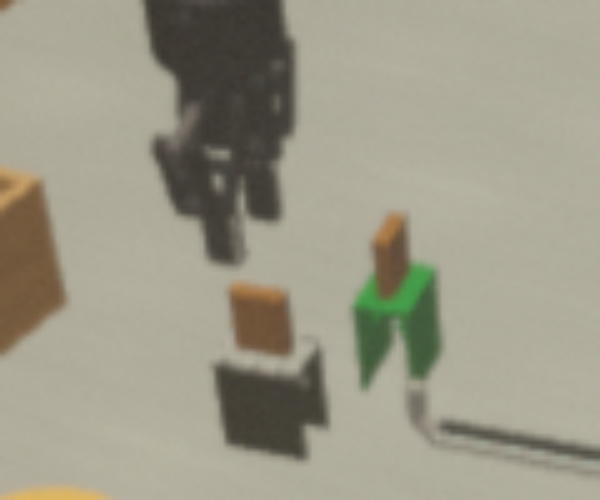

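View pics/top1c.png

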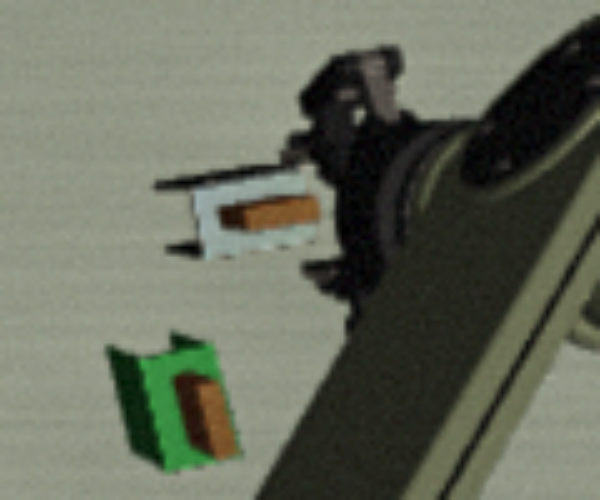

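The open jaws straddle the tab across its thin side: scene crop (240,230) above the tab at (260,320). Descending to grip.

Run:
```python
from h import *
from plant import ctrl,sensors
f=ctrl.move_l([493.7,-304.4,99],vel=80,threshold=6); print("touch",f,st(sensors.read_state()))
if not f:
    ctrl.gripper_to(8,60); print(st(sensors.read_state()))
    ctrl.move_l([493.7,-304.4,200],vel=80); ctrl.hold(.2); print(st(sensors.read_state()))
    p,d=optics.grab_frame("scene");cv2.imwrite("pics/s2.png",cv2.resize(p[90:210,190:340],None,fx=5,fy=5)[:,:,::-1])
```

```text
touch False {'t': np.float64(6.94), 'eef_pos': array([ 494.19, -304.81,   99.63]), 'force': array([-0.19, -0.07, -0.34]), 'grip_width': np.float64(44.79), 'q': array([-0.7 ,  0.39,  1.66, -0.  ,  1.09, -0.86])}
{'t': np.float64(7.33), 'eef_pos': array([ 493.83, -304.56,   99.32]), 'force': array([-1.48, -0.71,  0.55]), 'grip_width': np.float64(11.45), 'q': array([-0.7 ,  0.39,  1.66, -0.  ,  1.09, -0.86])}
{'t': np.float64(8.95), 'eef_pos': array([ 493.47, -304.22,  199.43]), 'force': array([-0.08, -0.24, -0.48]), 'grip_width': np.float64(11.16), 'q': array([-0.7 ,  0.27,  1.59,  0.  ,  1.29, -0.86])}
```

View pics/s2.png

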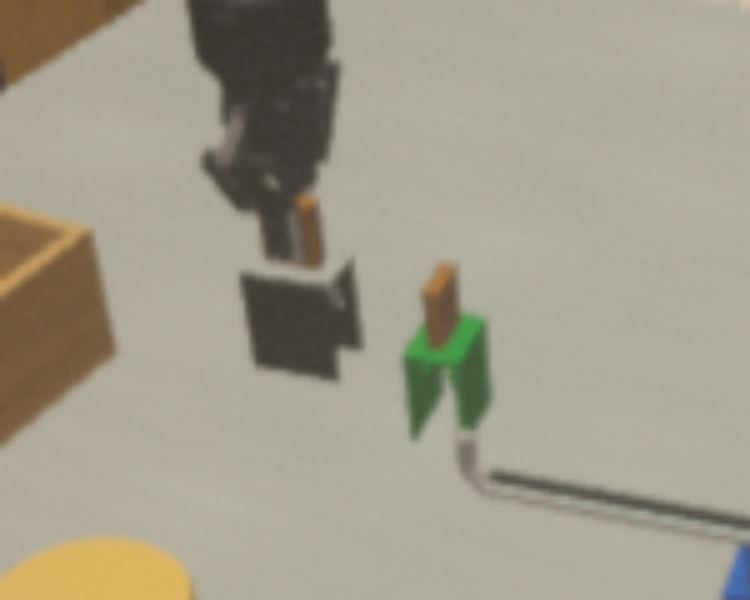

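Firmly gripped and upright; the green look-alike at crop (440,320) is untouched. Carrying it over the bar with the feet above the upturned end.

Run:
```python
from h import *
from plant import ctrl,sensors
ctrl.move_l([493.7,-304.4,335],vel=150)
ctrl.move_l([605.5,-28.6,335],rot=rotz(9.5),vel=150)
ctrl.move_l([605.5,-28.6,275],vel=60)
ctrl.hold(.3); print(st(sensors.read_state()))
p,d=optics.grab_frame("scene");np.savez("s3.npz",p=p,d=d);cv2.imwrite("pics/s3.png",cv2.resize(p[110:240,250:400],None,fx=5,fy=4.6)[:,:,::-1])
p,d=optics.grab_frame("top");np.savez("t3.npz",p=p,d=d);cv2.imwrite("pics/t3.png",cv2.resize(p[150:250,260:400],None,fx=5,fy=5)[:,:,::-1])
```

```text
{'t': np.float64(13.63), 'eef_pos': array([605.63, -28.59, 275.32]), 'force': array([-0.51, -0.07, -0.77]), 'grip_width': np.float64(11.49), 'q': array([-0.19,  0.26,  1.44,  0.  ,  1.44, -0.36])}
```

View pics/s3.png

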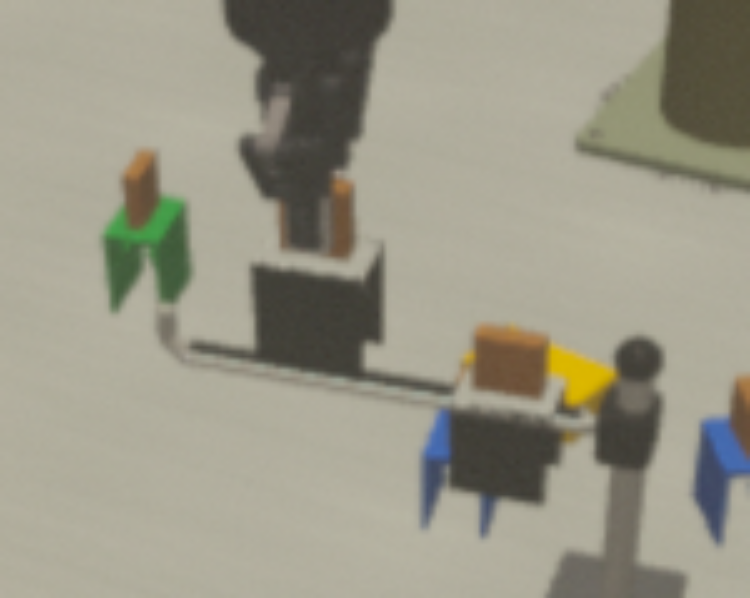

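View pics/t3.png

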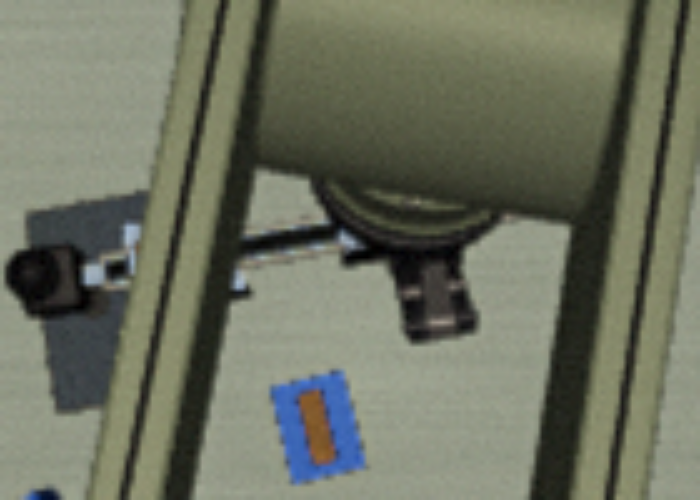

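The sign (scene crop s3 (310,315)) hangs over the free bar with a clear gap to the old sign at (510,440). Going down under a force guard, then pressing slowly.

Run:
```python
from h import *
from plant import ctrl,sensors
f=ctrl.move_l([605.5,-28.6,222],vel=30,threshold=3);ctrl.hold(.2)
s=sensors.read_state();print(f,st(s))
p,d=optics.grab_frame("scene");np.savez("s4.npz",p=p,d=d);cv2.imwrite("pics/s4.png",cv2.resize(p[110:240,250:400],None,fx=5,fy=4.6)[:,:,::-1])
```

```text
False {'t': np.float64(15.85), 'eef_pos': array([605.56, -28.62, 222.12]), 'force': array([-0.52, -0.32, -2.07]), 'grip_width': np.float64(11.61), 'q': array([-0.19,  0.3 ,  1.5 , -0.  ,  1.34, -0.36])}
```

View pics/s4.png

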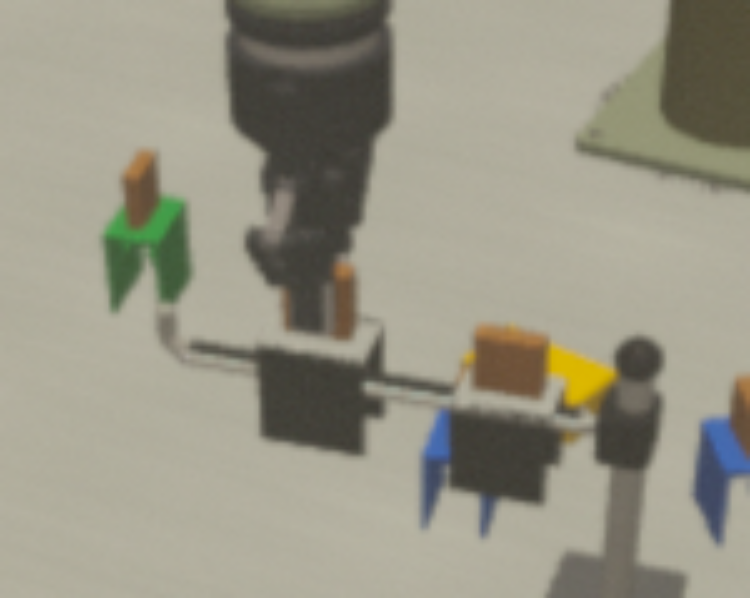

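The sign is astride the bar: the front panel is in front of it at (310,400), and the bar passes into the saddle at (375,385). Pressing in small steps.

```bash
cat > press.py <<'E'
from h import *
from plant import ctrl,sensors
import sys
zend=float(sys.argv[1]);fmax=float(sys.argv[2]);base=-0.9
x,y=605.5,-28.6
z=sensors.read_state()["eef_pos"][2]; z=round(z*2)/2
pk=0
while z>zend:
    z-=1
    h=ctrl.move_l([x,y,z],vel=10,threshold=5)
    F=np.mean([ (ctrl.hold(.02),sensors.read_state()["force"])[1] for _ in range(2)],0)
    s=sensors.read_state();print(round(s["t"],2),z,np.round(s["eef_pos"][2],1),np.round(F,1),"T",np.round(s["wrist_torque"],2),"HIT" if h else "")
    f=F[2]-base;pk=max(pk,f)
    if f>fmax: print("max");break
    if pk>6 and f<pk-3: print("drop");break
    if np.hypot(F[0],F[1])>6: print("lateral");break
E
python3 press.py 196 13.5
```

```text
16.18 221.0 220.9 [ 0.   0.8 -1.2] T [ 0.07  0.04 -0.01] 
16.47 220.0 219.9 [-0.3  0.  -1.2] T [-0.01  0.01  0.03] 
16.75 219.0 218.9 [-0.6  0.3 -1.6] T [0.02 0.02 0.06] 
17.03 218.0 217.9 [-0.3 -0.1 -0.9] T [-0.01  0.04 -0.04] 
17.32 217.0 216.9 [-1.  -0.7 -0.7] T [-0.07  0.16  0.02] 
17.6 216.0 216.0 [-1.2 -0.2 -0.2] T [-0.08  0.31  0.  ] 
17.88 215.0 215.0 [-2.7 -0.7  1. ] T [-0.12  0.5   0.06] 
18.17 214.0 214.0 [-3.1 -0.1  2.3] T [-0.13  0.62  0.  ] 
18.45 213.0 213.1 [-2.8 -0.8  3.2] T [-0.16  0.67  0.06] 
18.73 212.0 212.0 [-3.3 -1.2  2.9] T [-0.23  0.69  0.01] 
19.02 211.0 211.0 [-3.7 -0.8  3.1] T [-0.2   0.72  0.03] 
19.3 210.0 210.0 [-3.8 -0.9  4.5] T [-0.19  0.77 -0.02] 
19.58 209.0 209.0 [-3.6 -1.2  4.7] T [-0.19  0.74  0.03] 
19.87 208.0 208.1 [-3.2 -0.4  3.6] T [-0.21  0.71  0.  ] 
20.15 207.0 207.1 [-3.9 -1.3  4.6] T [-0.19  0.69 -0.02] 
20.43 206.0 206.1 [-3.2 -1.   4.9] T [-0.15  0.68  0.01] 
20.72 205.0 205.2 [-3.6 -0.9  5.7] T [-0.14  0.71 -0.01] 
21.0 204.0 204.2 [-2.9 -0.5  5.3] T [-0.18  0.72  0.  ] 
21.28 203.0 203.3 [-2.9 -0.4  5.5] T [-0.13  0.74  0.  ] 
21.57 202.0 202.4 [-4.5 -1.1  5.8] T [-0.19  0.75 -0.01] 
21.85 201.0 201.5 [-3.9 -0.8  6.7] T [-0.17  0.77 -0.02] 
22.13 200.0 200.5 [-4.1 -1.1  7.2] T [-0.22  0.84  0.02] 
22.42 199.0 199.6 [-4.  -0.2  6.8] T [-0.19  0.81  0.03] 
22.7 198.0 198.7 [-4.4 -0.7  7.3] T [-0.11  0.84  0.02] 
22.98 197.0 197.8 [-4.5 -1.2  7.5] T [-0.14  0.83 -0.  ] 
23.27 196.0 196.1 [-3.2 -0.4  5. ] T [-0.06  0.52  0.04]
```

Lateral force of about -4 N means the bar lies slightly to -x. Easing across until that force fades, then continuing.

Run:
```python
from h import *
from plant import ctrl,sensors
z=196
for k in range(0,6):
    dx=-0.5*k
    ctrl.move_l([605.5+dx*.986,-28.6+dx*.165,z],vel=5)
    F=np.mean([ (ctrl.hold(.03),sensors.read_state()["force"])[1] for _ in range(4)],0)
    s=sensors.read_state();print(round(s["t"],2),dx,np.round(s["eef_pos"],1),np.round(F,1),np.round(s["wrist_torque"],2))
    if F[0]>-1.2: break
```

```text
23.65 -0.0 [605.7 -28.5 196.1] [-2.2 -1.   4.4] [0.02 0.48 0.01]
24.03 -0.5 [605.6 -28.6 196.3] [0.1 0.5 4.9] [ 0.06 -0.02 -0.04]
```

```bash
sed -i 's/^x,y=.*/x,y=605.0,-28.7/' press.py; python3 press.py 180 14
```

```text
24.32 195.5 195.8 [1.5 1.2 5.3] T [ 0.21 -0.22  0.01] 
24.6 194.5 194.9 [0.4 0.6 5.1] T [ 0.16 -0.21 -0.03] 
24.88 193.5 193.9 [1.6 0.5 5.8] T [ 0.17 -0.18 -0.05] 
25.17 192.5 193.0 [1.3 0.2 5.7] T [ 0.26 -0.21  0.02] 
25.45 191.5 192.1 [0.9 0.3 5.6] T [ 0.21 -0.12 -0.01] 
25.73 190.5 191.2 [0.4 0.8 5.7] T [ 0.22 -0.13 -0.01] 
26.02 189.5 190.3 [0.8 1.3 6.1] T [ 0.19 -0.06 -0.02] 
26.3 188.5 189.3 [0.3 0.9 7. ] T [ 0.24 -0.05  0.02] 
26.58 187.5 188.4 [0.5 1.3 6.8] T [ 0.21 -0.01  0.07] 
26.87 186.5 187.5 [-0.2  1.   7.9] T [ 0.22 -0.01 -0.01] 
27.15 185.5 186.6 [-0.2  1.   7.9] T [ 0.25  0.01 -0.03] 
27.43 184.5 185.7 [-0.9  0.3  7.7] T [0.29 0.05 0.01] 
27.72 183.5 184.8 [-0.7  1.   9.2] T [ 0.22  0.06 -0.05] 
28.0 182.5 183.8 [-0.3  1.1  8.7] T [ 0.27  0.12 -0.05] 
28.28 181.5 182.9 [-0.1  0.7  8.3] T [ 0.23  0.13 -0.01] 
28.57 180.5 182.0 [-1.3  0.8  9.3] T [0.25 0.16 0.04] 
28.85 179.5 181.0 [-1.3  0.6 10. ] T [ 0.23  0.19 -0.  ]
```

```bash
python3 press.py 160 15.5;  python3 - <<'E'
from h import *
p,d=optics.grab_frame("scene");np.savez("s5.npz",p=p,d=d);cv2.imwrite("pics/s5.png",cv2.resize(p[110:240,250:400],None,fx=5,fy=4.6)[:,:,::-1])
E
```

```text
29.13 180.0 181.6 [-0.8  0.9  9.5] T [ 0.3   0.17 -0.03] 
29.42 179.0 180.6 [-1.2  1.1 10.2] T [0.27 0.22 0.05] 
29.7 178.0 179.7 [-1.1  0.9 10. ] T [0.34 0.21 0.02] 
29.98 177.0 178.7 [-1.3  0.8 10.5] T [0.25 0.27 0.01] 
30.27 176.0 177.8 [-1.4  0.6 10.9] T [ 0.27  0.25 -0.01] 
30.55 175.0 176.9 [-2.2  1.2 11.1] T [0.3  0.31 0.02] 
30.83 174.0 176.0 [-2.3  1.  11.8] T [0.26 0.33 0.  ] 
31.12 173.0 175.1 [-2.   1.1 12. ] T [ 0.31  0.39 -0.02] 
31.4 172.0 174.1 [-2.1  0.5 12.5] T [ 0.31  0.38 -0.  ] 
31.68 171.0 173.2 [-2.   0.7 12.7] T [ 0.28  0.45 -0.05] 
31.97 170.0 172.3 [-2.5  0.3 12.7] T [0.35 0.43 0.02] 
32.25 169.0 171.3 [-2.4  0.6 13.6] T [0.31 0.52 0.  ] 
32.53 168.0 170.4 [-2.5  1.7 14.4] T [ 0.35  0.49 -0.01] 
32.82 167.0 169.5 [-2.8  0.5 13.9] T [ 0.29  0.55 -0.  ] 
33.1 166.0 168.6 [-3.8  1.2 14.1] T [ 0.33  0.59 -0.03] 
33.38 165.0 167.7 [-3.3  1.3 14.4] T [0.29 0.6  0.04] 
33.67 164.0 166.7 [-3.4  0.6 14.9] T [ 0.32  0.61 -0.01] 
max
```

View pics/s5.png

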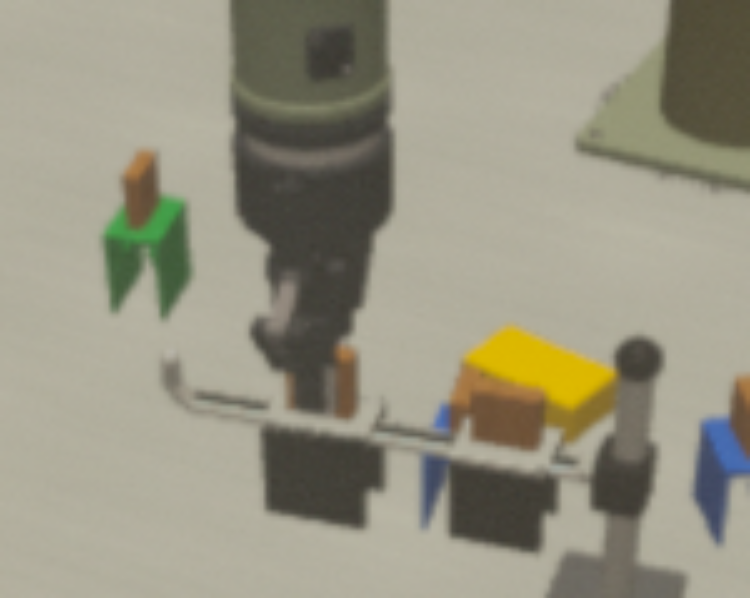

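The force dropped from 7.5 to 5 N at z≈196, and since then the rise has been a straight spring slope. That suggests it snapped there. Checking how the sign sits in the depth image before pressing any more.

Run:
```python
from h import *
S=np.load("s5.npz");W=cloud("scene",S["d"]);p=S["p"]
M=np.array([600.0,1.0]);a=np.radians(9.5);X=np.array([np.cos(a),np.sin(a)]);Y=np.array([-np.sin(a),np.cos(a)])
L=np.stack([(W[...,:2]-M)@X,(W[...,:2]-M)@Y,W[...,2]],-1)
def band(y0,y1,x0,x1,zlo=90,zhi=190):
    m=(L[...,1]>y0)&(L[...,1]<y1)&(L[...,0]>x0)&(L[...,0]<x1)&(L[...,2]>zlo)&(L[...,2]<zhi);return m
for n,y0,y1 in(("bar left",-95,-65),("bar gap",3,30),):
    m=band(y0,y1,-5,5);print(n,m.sum(),np.round(np.percentile(L[m][:,2],[10,50,75,90]),1))
    m=band(y0,y1,-14,14);print("   all x",np.round(np.percentile(L[m][:,0],[5,50,95]),1),m.sum())
for n,y0,y1 in(("new roof",-54,-6),("old roof",45,88)):
    m=band(y0,y1,8,18,110,150);g=m&(p.min(2)>120);print(n,"bright",g.sum(),np.round(np.percentile(L[g][:,2],[10,50,75,90]),1),"y",np.round(np.percentile(L[g][:,1],[2,98]),1))
    m=band(y0,y1,12,30,30,150)&(p.max(2)<90);print("   panel z",np.round(np.percentile(L[m][:,2],[2,50,98]),1),"y",np.round(np.percentile(L[m][:,1],[2,98]),1),"x",np.round(np.median(L[m][:,0]),1))
# whole-image rows: vertical profile of z/brightness at front edge
for yy in (-80,15):
    print(yy,[ (int(z),) for z in []])
```

```text
bar left 24 [128.  129.7 130.4 131.4]
   all x [-6.2  3.5  9.1] 58
bar gap 23 [127.7 129.3 130.5 131. ]
   all x [-7.1  4.5 10.2] 57
new roof bright 44 [133.8 135.1 136.1 137.6] y [-52.6  -7.2]
   panel z [ 70.3 101.6 130.6] y [-52.4  -6.9] x 19.7
old roof bright 49 [132.7 135.3 136.  136.8] y [46.6 85.5]
   panel z [ 76.6 103.  127.6] y [46.5 86.3] x 18.7
-80 []
15 []
```

Home: the new roof is at 135.2 mm, level with the old sign's roof at 135.3 mm. The bar's rubber top is at 130 mm, so the bar centre is about 124 mm. Easing the bar back up to rest, then letting go.

Run:
```python
from h import *
from plant import ctrl,sensors
def F(): return np.mean([(ctrl.hold(.03),sensors.read_state()["force"])[1] for _ in range(3)],0)
for z in (172,180,188,194,198,200,201,202,203,204):
    ctrl.move_l([604.9,-28.7,z],vel=25);f=F();s=sensors.read_state();print(round(s["t"],2),z,np.round(s["eef_pos"],1),np.round(f,1))
    if f[2]<1.5: break
p,d=optics.grab_frame("scene");np.savez("s6.npz",p=p,d=d)
W=cloud("scene",d)
a=np.radians(9.5);X=np.array([np.cos(a),np.sin(a)]);Y=np.array([-np.sin(a),np.cos(a)])
L=np.stack([(W[...,:2]-[600,1])@X,(W[...,:2]-[600,1])@Y,W[...,2]],-1)
for n,y0,y1,x0,x1 in(("barL",-95,-65,-5,5),("barG",3,30,-5,5),("new",-54,-6,8,18),("old",45,88,8,18)):
    m=(L[...,1]>y0)&(L[...,1]<y1)&(L[...,0]>x0)&(L[...,0]<x1)&(L[...,2]>145)&(L[...,2]<190)
    if n in("new","old"): m&=p.min(2)>120
    print(n,m.sum(),np.round(np.percentile(L[m][:,2],[10,50,90]),1))
```

```text
34.28 172 [605.7 -28.6 174.3] [-2.   1.6 12.4]
34.85 180 [605.6 -28.6 181.6] [-1.   1.  10.1]
35.42 188 [605.6 -28.6 189. ] [0.7 0.5 6.7]
35.91 194 [605.6 -28.6 194.6] [1.4 0.6 5.2]
36.32 198 [605.  -28.7 198. ] [1.9 1.  4.2]
36.67 200 [604.7 -28.7 199.8] [1.2 0.3 3.5]
37.02 201 [604.7 -28.7 200.9] [0.4 0.8 3.4]
37.37 202 [604.7 -28.7 201.9] [ 0.6 -0.3  3.2]
37.72 203 [604.7 -28.7 202.7] [0.6 0.3 2.1]
38.07 204 [604.2 -28.8 203.3] [ 0.6 -0.2 -0.7]
barL 35 [163.6 165.6 167.7]
barG 27 [163.  165.4 168.2]
new 52 [169.9 172.  173.5]
old 50 [169.6 172.  173.5]
```

Run:
```python
from h import *
from plant import ctrl,sensors
ctrl.gripper_to(36); ctrl.hold(.2); print(st(sensors.read_state()))
f=ctrl.move_l([604.5,-28.7,300],vel=60,threshold=6);print(f)
ctrl.move_l([604.5,-28.7,400],vel=150)
ctrl.move_ptp([400,-280,400],rotz(9.5));ctrl.hold(.3);print(st(sensors.read_state()))
for n in("scene","top"):
    p,d=optics.grab_frame(n);np.savez(n+"7.npz",p=p,d=d)
    q=p[110:240,250:400] if n=="scene" else p[160:280,250:400]
    cv2.imwrite(f"pics/{n}7.png",cv2.resize(q,None,fx=5,fy=4.6)[:,:,::-1])
    W=cloud(n,d)
    a=np.radians(9.5);X=np.array([np.cos(a),np.sin(a)]);Y=np.array([-np.sin(a),np.cos(a)])
    L=np.stack([(W[...,:2]-[600,1])@X,(W[...,:2]-[600,1])@Y,W[...,2]],-1)
    for k,y0,y1,x0,x1 in(("barL",-95,-65,-5,5),("barG",3,30,-5,5),("new",-54,-6,8,18),("old",45,88,8,18)):
        m=(L[...,1]>y0)&(L[...,1]<y1)&(L[...,0]>x0)&(L[...,0]<x1)&(L[...,2]>145)&(L[...,2]<190)
        if k in("new","old"): m&=p.min(2)>120
        print(n,k,m.sum(),np.round(np.percentile(L[m][:,2],[10,50,90]),1))
    if n=="top":
        for k,y0,y1 in(("new",-75,15),("old",35,105)):
            m=(abs(L[...,2]-172)<7)&(L[...,1]>y0)&(L[...,1]<y1)&(abs(L[...,0])<30)
            m&=(p.min(2)>110)|(abs(L[...,0])<8)
            print(k,cv2.minAreaRect(L[m][:,:2].astype(np.float32)))
            t=(L[...,2]>200)&(L[...,2]<222)&(L[...,1]>y0)&(L[...,1]<y1)&(abs(L[...,0])<30);print(" tab",t.sum(),L[t].mean(0))
```

```text
{'t': np.float64(38.67), 'eef_pos': array([604.93, -28.69, 204.05]), 'force': array([-0.87, -0.33,  0.38]), 'grip_width': np.float64(36.25), 'q': array([-0.19,  0.32,  1.52,  0.  ,  1.31, -0.36])}
False
{'t': np.float64(42.78), 'eef_pos': array([ 400.57, -279.52,  399.94]), 'force': array([0.32, 0.82, 0.84]), 'grip_width': np.float64(36.05), 'q': array([-0.79, -0.06,  1.53,  0.  ,  1.67, -0.95])}
scene barL 30 [162.6 165.1 166.8]
scene barG 30 [163.8 165.5 167.4]
scene new 46 [170.5 171.9 173.6]
scene old 46 [170.6 172.  173.6]
top barL 59 [164.4 166.3 168.2]
top barG 53 [163.9 165.9 167.4]
top new 60 [170.1 172.1 174.2]
top old 57 [169.8 171.9 173.5]
new ((0.9371299743652344, -29.80536651611328), (36.895225524902344, 89.39993286132812), 0.44439271092414856)
 tab 104 [ 4.19882813e-02 -2.97046049e+01  2.14889413e+02]
old ((1.5403881072998047, 69.325439453125), (65.8236083984375, 36.928428649902344), 89.42898559570312)
 tab 98 [  0.51480846  66.60507922 209.28254611]
```

View pics/scene7.png

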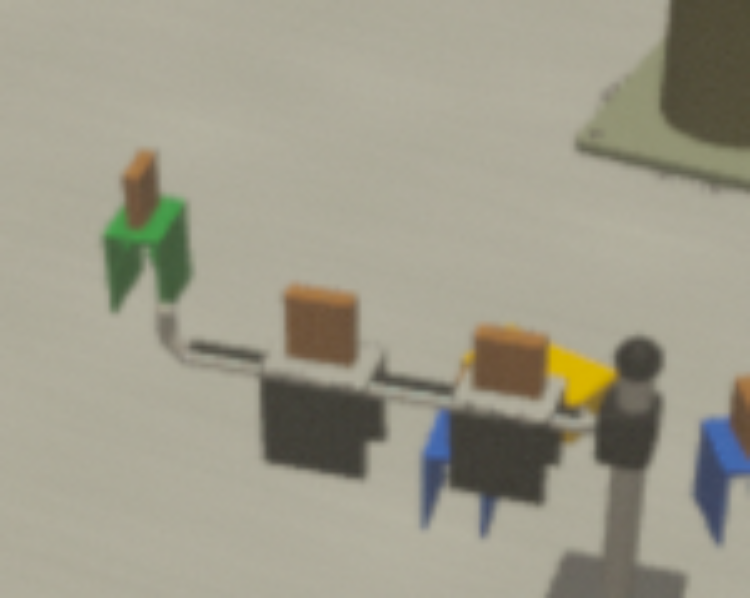

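View pics/top7.png

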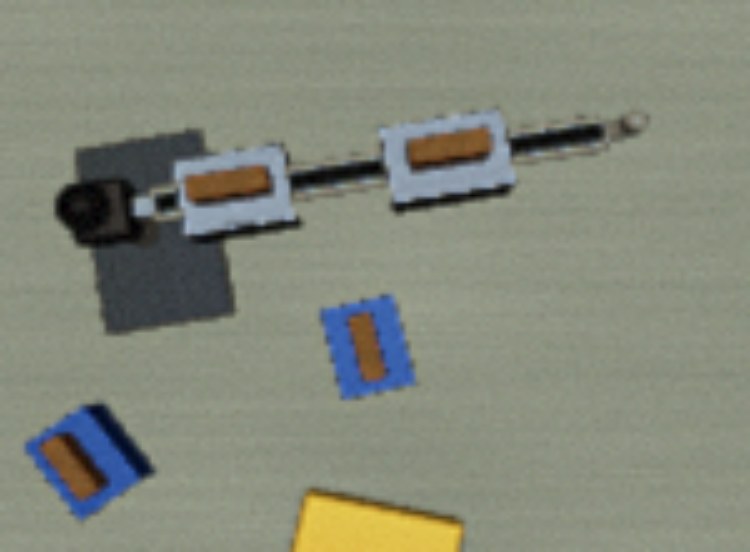

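Both signs sit square and level on the bar: scene crop (315,420) and (505,450), top crop (447,157) and (235,190). The arm is clear. Handing in.

Run:
```python
from plant import ctrl
ctrl.finish_job()
```

```text
the job is handed in; nothing more can be done
```

The new sign is hanging snapped home on the free length of the bar, about 30 mm from its middle on the side away from the post. I released it and handed the job in at about 43 s.

- **Pressing:** Partway down, a 4 N sideways force showed I was about half a millimetre off across the bar, so I moved over and it faded. The clip snapped early, at the small force drop from 7.5 to 5 N. My drop detector was set too coarse to catch it, so I pressed on to about 16 N, under the 22 N limit. I then checked the seating by depth and eased the bar back up before letting go.
- **Final position:** The new sign's roof is at 172 mm in both views, 12 mm above the bar's centre line, which is right for home and level with the old sign's roof. It is within about 1 mm across and square within about 0.01 rad.
- **Old sign and surroundings:** The old sign is within about 1 mm of where it started. The last pictures showed the yellow block and the nearby look-alikes still in place. I did not measure the other counter items again.
- **Poor measurement:** The bar showed up in the roof outlines I fitted from above, so the lengths came out too long (89 and 66 mm). I took positions along the bar from the grip tabs instead.

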